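# Finish the turned layer, then draw the squaring bar to its mark and hold

### The arm

A 6-joint arm with a two-finger parallel gripper is mounted at the origin on a cart in front of the work surface, level with it; the furniture and walls round the work are solid. World frame = base frame: x ahead of the robot, y to its left, z up, the work surface at z = 0. Lengths are in m, angles in degrees, forces in N, time in s.
With the tool pointing down it reaches from about 0.25 to 0.725 m from the base axis. Payload 9.7 kg.
Tool frame: the origin (TCP) lies midway between the tips of the shut fingers; the grasp point (between the pads) lies 19 mm behind it; z points along the fingers, y is the line along which they close (so a half turn about z gives the same grasp; the last joint's range is limited). The gripper opens to 85 mm and grips with 20 to 120 N. Pads are 22 mm wide; open, the fingers measure 114 mm over their backs; the gripper's body (76 mm by 85 mm) begins 54 mm behind the grasp point. The pads swing forward as they close: fully open they stand 13 mm farther back than shut.
Start: joints at [-75.917, 4.979, 10.078, 95.1, 0, 90], TCP at [0.134, -0.533, 0.231] pointing down, gripper open.
Joint ranges: [-179.16, 179.16], [-48.56, 103.87], [-65.8, 70.77], [-126.05, 130.52], [-82.76, 87.17], [-180, 180]. Speed limits (degrees/s): [127.2, 127.2, 147.25, 180, 180, 180].

### API

Orientations are given as [roll, pitch, yaw] about the fixed x, y, z axes, in that order (R = Rz(yaw) Ry(pitch) Rx(roll)).
In Python, from workcell import * gives the robot as it stands.
- The arm moves only by the tool servo_tool, never from a script. Its argument "moves" is a list of rows, each a list of 4 numbers: the shift along the world's x, y, z in normalised numbers (1 is 100 cm), then the turn about the world's z in fractions of the full range, 1 being 360 degrees. A call has 1 to 20 rows; each row is the pose to reach, as a shift and turn from the pose commanded when the call began; what a row does not reach only later rows make up. A row lasts 1/12 s, in which the tool goes at most 41.7 mm and 7.16 degrees, less where a joint would pass 70% of its speed; a pose out of reach is approached as far as the arm can. A shift or turn number past 1, either way, is cut back to 1. A call with a gripper value outside its range is refused whole. "claw" is the closure, from 0 (fully open) to 1 (shut), set as the call begins (left out, the last holds). The fingers move at their own pace and stop on an object; "force" is the grip in N (left out, the last holds). Time passes only in rows, so rows that repeat a pose let the fingers close. It gives the time, the measured TCP pose, the force, the opening and the grip force at its end, in the units of the state.
- get_obs(): the state, without advancing time (a new reading comes with each control period).
- camera(name): name is "scene" or "side" or "wrist"; returns the picture (400x640x3 uint8, red, green, blue); there is no depth.
- get_calibration(name): a dict with "fx", "fy", "cx", "cy" (pixels), "rvec" (rotation vector, rad) and "tvec" (3), from world to camera coordinates, as OpenCV has them; the wrist camera has in their place "tool_from_camera" (4x4, takes a point from camera to tool coordinates, whose origin is the TCP and whose axes are the flange's). Camera axes: x right, y down, z forward; pixel columns grow to the right and rows downward; lengths in m; the calibration is good to about 2 mm. The wrist camera is an equidistant fisheye: a pixel r from the principal point sees the ray r / f radians off the axis. A picture is of the moment at which its call begins: read the wrist's pose just before it. get_calibration takes no time and is no camera call.
- job_done(): hands the job in; it is judged then, once.
The state is a dict: "time": time; "q": joint angles; "qd": joint speeds; "joint_efforts": joint torques, N m; "ee_pos": TCP position; "tcp_rot": TCP orientation; "wrist_force": force on the tool from outside, world axes, zero at the start; "torque": the same for the moment, N m; "opening": finger opening in m; "grasp_force": force on a finger pad.
Only numpy, scipy, OpenCV 4.12 (cv2) and the standard library are available. Lean on these libraries where they do the work, as an engineer would, in place of code of your own. Each camera call takes 0.05 s, during which the arm holds its last target. There are 200 camera calls.

### The job

Finish the layer on the little plywood packing slab: lay the two loose blue-lidded boxes flat in the two empty blue outlines, turned crosswise to the box already lying in the middle (which stays in its outline), either box in either outline, and let go of them. Then pull the black handle of the spring-return squaring slide toward the robot until the yellow pointer stands inside the red band, and keep it there: the program finishes while the fingers still hold the handle out against its spring. Leave the slide home until both boxes are laid, and leave the other things on the bench alone.

Things in the scene. Friction and masses are not known exactly. Their poses are not given: they have to be found in the camera images.
- packing_slab: fixed plywood pallet slab, 100 (x) x 236 (y), top 24 above the bench, with three blue outlines (55 x 78 each) on it; origin on the bench under its centre. +x points away from the robot, +y to the left as seen from the robot (it may be turned up to 0.15 rad), z up. A white scale strip 34 wide and 4 high lies on the bench at its right front (y from -105 to -71, x from -175 to -50)
- spot_left (a point): centre of the empty left outline on the slab's top: at slab (11, 72, 24) mm, 8 beside the middle box and flush with the far end of the middle box; its axes are those of the slab, the long way (78) along y
- spot_right (a point): centre of the empty right outline on the slab's top: at slab (-11, -72, 24) mm, 8 beside the middle box and flush with the near end of the middle box; axes of the slab, the long way (78) along y
- squaring_slide (a joint): pull of the slide toward the robot (along slab -x) in m, 0 = home, stop at 0.055; 0.035 puts the pointer in the middle of the red band, 0.030 and 0.040 are the band's edges. A spring pulls it home with about 6 N at 0 and 11 N at the mark. The slide is a frame round the slab: handle, low front bar (12 x 268, top 18 high), rods along both sides, squaring bar behind
- squaring_bar (a point): middle of the near face of the aluminium squaring bar behind the layer (262 long, from 30 to 52 above the bench), 41 above the bench; 77 beyond the slab's centre at home, 42 at the mark, 4 short of the far outlines; moves with the slide
- handle (a point): grip point of the black upright handle block: 14 (slab x) x 44 (slab y), from 16 to 64 above the bench; the point lies on its centre line, 45 above the bench, 95 in front of the slab's centre when home. Pinch it from above along slab x, 38 free between it and the slab's front edge when home; axes of the slab
- pointer (a point): tip of the yellow pointer on the slide's front bar, 88 to the right of the handle; moves with the slide
- mark (a point): centre of the red band, 10 wide along slab x, on the white scale strip; fixed to the slab. The pull is right when the pointer tip is at this point's x in the slab frame (within 5)
- box_mid: parts box with blue lid and clear-white body, 53 (its x) x 76 (its y, the long way) x 26 high, about 0.12 kg, closed and rigid; origin at the centre of its underside, z up. Grasp it from above across its 53 mm width. Already lies in the middle outline of the slab, its long way along slab x
- box_a: parts box with blue lid and clear-white body, 53 (its x) x 76 (its y, the long way) x 26 high, about 0.12 kg, closed and rigid; origin at the centre of its underside, z up. Grasp it from above across its 53 mm width. Loose on the bench to the left of the slab
- box_b: parts box with blue lid and clear-white body, 53 (its x) x 76 (its y, the long way) x 26 high, about 0.12 kg, closed and rigid; origin at the centre of its underside, z up. Grasp it from above across its 53 mm width. Loose on the bench to the left of the slab, the other one
- screwdriver: screwdriver with yellow handle, 172 long, lying to the left of the loose boxes near the drawer cabinet; bystander, leave alone. Origin at the centre of its underside
- carton: small brown carton 64 x 104 x 41, behind the slab to the left; bystander, leave alone. Origin at the centre of its underside
- mug: white mug, 95 high, behind the slab to the right; bystander, leave alone. Origin at the centre of its underside
- black_marker: black marker pen, 130 long, lying beyond the fixed blue basket on the right; bystander, leave alone. Origin at the centre of its underside
Mind the look-alikes: they are no part of the job. Leave any orange look-alike of the box_a alone.

How it is judged (in metres and radians):
On the way, in this order (a step that is already met when the one before it is completed fails the run):
1. both loose boxes lie flat and released in the two empty outlines, the middle box still in its place, the slide still home (((x of box_a in the frame of spot_left between -0.009 and 0.009 m and y of box_a in the frame of spot_left between -0.009 and 0.009 m and z of box_a in the frame of spot_left between -0.003 and 0.004 m and angle between the y axis of each of box_a, box_b and the y axis of packing_slab, either way round below 0.14 rad and angle between each of box_a, box_b's own z axis and vertical below 0.08 rad and x of box_b in the frame of spot_right between -0.009 and 0.009 m and y of box_b in the frame of spot_right between -0.009 and 0.009 m and z of box_b in the frame of spot_right between -0.003 and 0.004 m) or (x of box_b in the frame of spot_left between -0.009 and 0.009 m and y of box_b in the frame of spot_left between -0.009 and 0.009 m and z of box_b in the frame of spot_left between -0.003 and 0.004 m and angle between the y axis of each of box_b, box_a and the y axis of packing_slab, either way round below 0.14 rad and angle between each of box_b, box_a's own z axis and vertical below 0.08 rad and x of box_a in the frame of spot_right between -0.009 and 0.009 m and y of box_a in the frame of spot_right between -0.009 and 0.009 m and z of box_a in the frame of spot_right between -0.003 and 0.004 m)) and horizontal distance between box_mid and packing_slab below 0.011 m and angle between the x axis of box_mid and the y axis of packing_slab, either way round below 0.14 rad and z of box_mid in the frame of packing_slab between 0.021 and 0.028 m and contact force between each of the arm, the fingers and box_a below 0.2 N and contact force between each of the arm, the fingers and box_b below 0.2 N and contact force between each of the arm, the fingers and box_mid below 0.2 N and linear speed of each of box_a, box_b, box_mid below 0.02 m/s and value of joint squaring_slide below 0.006 m), for 0.2 s.
2. the fingers hold the slide with its pointer inside the red band (value of joint squaring_slide between 0.03 and 0.04 m and velocity of joint squaring_slide between -0.01 and 0.01 m/s and contact force between the fingers and squaring_slide above 3 N), for 0.3 s.
At the end, for the whole second after the job is handed in: Each loose box flat in its own empty outline (centre within 9 mm along slab x and y, 0.14 rad), middle box within 11 mm and 0.14 rad of its place, no box touched by the robot. Slide at rest between 0.030 and 0.040 m (pointer in the red band), fingers bearing on it with over 3 N (all of step 2 and ((x of box_a in the frame of spot_left between -0.009 and 0.009 m and y of box_a in the frame of spot_left between -0.009 and 0.009 m and z of box_a in the frame of spot_left between -0.003 and 0.004 m and angle between the y axis of each of box_a, box_b and the y axis of packing_slab, either way round below 0.14 rad and angle between each of box_a, box_b's own z axis and vertical below 0.08 rad and x of box_b in the frame of spot_right between -0.009 and 0.009 m and y of box_b in the frame of spot_right between -0.009 and 0.009 m and z of box_b in the frame of spot_right between -0.003 and 0.004 m) or (x of box_b in the frame of spot_left between -0.009 and 0.009 m and y of box_b in the frame of spot_left between -0.009 and 0.009 m and z of box_b in the frame of spot_left between -0.003 and 0.004 m and angle between the y axis of each of box_b, box_a and the y axis of packing_slab, either way round below 0.14 rad and angle between each of box_b, box_a's own z axis and vertical below 0.08 rad and x of box_a in the frame of spot_right between -0.009 and 0.009 m and y of box_a in the frame of spot_right between -0.009 and 0.009 m and z of box_a in the frame of spot_right between -0.003 and 0.004 m)) and horizontal distance between box_mid and packing_slab below 0.011 m and angle between the x axis of box_mid and the y axis of packing_slab, either way round below 0.14 rad and z of box_mid in the frame of packing_slab between 0.021 and 0.028 m and contact force between each of the arm, the fingers and box_a below 0.2 N and contact force between each of the arm, the fingers and box_b below 0.2 N and contact force between each of the arm, the fingers and box_mid below 0.2 N and linear speed of each of box_a, box_b, box_mid below 0.02 m/s); the arm keeps its last pose, push and grip.
It fails at once if the slide is pulled before both boxes have been laid (value of joint squaring_slide above 0.015 m and not ((horizontal distance between box_a and spot_left below 0.025 m and horizontal distance between box_b and spot_right below 0.025 m) or (horizontal distance between box_b and spot_left below 0.025 m and horizontal distance between box_a and spot_right below 0.025 m))).
It fails at once if a bystander is moved by more than 30 mm (distance of any of screwdriver, carton, mug, black_marker from where it was at the start of the episode above 0.03 m).
It also fails if it takes over 62 s, if anything falls off the work surface, if the arm or the gripper's body presses on something with over 40 N, if the wrist force passes 120 N, or if a joint passes its speed limit or range.

## Working session

There is one attempt and no reset: what is moved stays moved. The work goes in short steps, Python scripts to look and compute and a tool call to move; the robot and the scene stay as the last step left them, time stands still between calls to the robot, and variables do not carry over. Pictures are saved under pics/ and viewed, at most 10 in all, crops included, and the job is handed in when it is done.

Besides the shell and the picture viewer there is one more tool, called as name(argument=value, ...), one argument or row to a line, values as JSON. servo_tool: Moves the arm, as the interface text tells. Its arguments: {"type":"object","properties":{"moves":{"type":"array","items":{"type":"array","items":{"type":"number"}}},"claw":{"type":"number"},"force":{"type":"number"}},"required":["moves"]}

```bash
mkdir -p pics; python3 - <<'E'
from workcell import *
import cv2
for n in ("scene","side"):
    cv2.imwrite(f"pics/{n}0.png",camera(n)[:,:,::-1])
    print(n,get_calibration(n))
print(get_calibration("wrist")); print(get_obs())
E
```

```text
scene {'fx': 496.4254820597112, 'fy': 496.4254820597112, 'cx': 322.8540415832593, 'cy': 200.54964516400648, 'rvec': array([ 0.94326836, -2.30990083,  1.18857963]), 'tvec': array([0.51010668, 0.24033065, 1.38017292])}
side {'fx': 498.41488960887375, 'fy': 498.41488960887375, 'cx': 332.2571587797815, 'cy': 197.51118759617367, 'rvec': array([ 1.91740781,  0.7654435 , -0.50569461]), 'tvec': array([-0.52755766, -0.06554328,  1.94333785])}
{'fx': 309.70691628693146, 'fy': 309.70691628693146, 'cx': 317.73515702768765, 'cy': 199.11478800486526, 'tool_from_camera': array([[-6.47543250e-04, -9.53639787e-01, -3.00949724e-01,
         7.60781856e-02],
       [ 9.99999702e-01, -7.43834115e-04,  2.05372344e-04,
         4.99733807e-04],
       [-4.19707910e-04, -3.00949502e-01,  9.53639985e-01,
        -1.42542723e-01],
       [ 0.00000000e+00,  0.00000000e+00,  0.00000000e+00,
         1.00000000e+00]])}
{'time': 0.1, 'q': array([-7.59137850e+01,  5.00859607e+00,  1.00406753e+01,  9.50985747e+01,
       -6.24743360e-04,  9.00011993e+01]), 'qd': array([ 0.02434258, -0.04077165,  0.11181521,  0.0777616 , -0.05908095,
       -0.14722001]), 'joint_efforts': array([ 1.02058173e-03, -5.21561980e+01,  4.65654159e+01,  1.61395100e-02,
       -3.91789138e-05, -2.11470308e-05]), 'ee_pos': array([ 0.1338113 , -0.53328086,  0.2306628 ]), 'tcp_rot': array([-1.79933505e+02,  6.26134850e-04,  1.40850164e+01]), 'wrist_force': array([0.97996581, 0.44245777, 0.30604656]), 'torque': array([-0.0079481 , -0.03420867,  0.01604251]), 'grasp_force': 0.0, 'opening': 0.0854595717436657}
```

View pics/scene0.png

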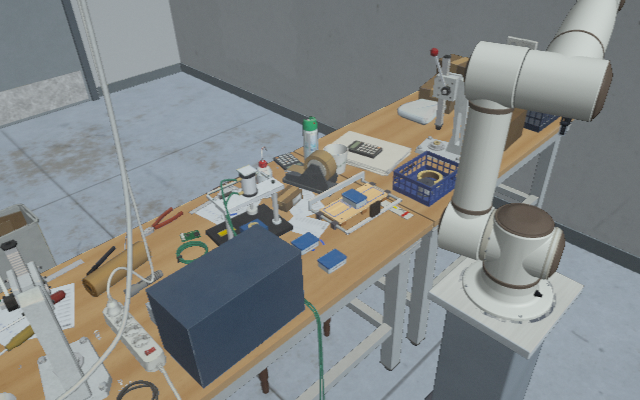

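View pics/side0.png

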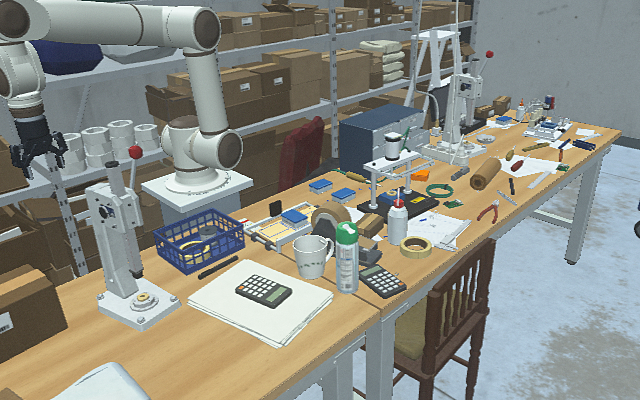

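Scene: the loose boxes are at about (306,242) and (332,261), the middle box at (354,198), the handle at (376,208) and the cabinet at (225,300). In the side view the lids are at (320,186), (343,194) and (294,214). The next script gets rough positions.

```bash
cat > h.py <<'E'
import numpy as np, cv2
from scipy.spatial.transform import Rotation as Ro
from workcell import *
def ray_fixed(name,uv):
    c=get_calibration(name); R=cv2.Rodrigues(c["rvec"])[0]
    d=R.T@np.array([(uv[0]-c["cx"])/c["fx"],(uv[1]-c["cy"])/c["fy"],1]); return -R.T@c["tvec"],d
def ray_wrist(uv,obs):
    c=get_calibration("wrist"); p=np.array([uv[0]-c["cx"],uv[1]-c["cy"]]); r=np.hypot(*p); th=r/c["fx"]
    d=np.append(np.sin(th)*p/max(r,1e-9),np.cos(th)); T=c["tool_from_camera"]
    R=Ro.from_euler("xyz",obs["tcp_rot"],degrees=True).as_matrix()
    return R@T[:3,3]+obs["ee_pos"],R@T[:3,:3]@d
def onz(ray,z): o,d=ray; return o+d*(z-o[2])/d[2]
def blobs(img,lo,hi,amin):
    m=cv2.inRange(cv2.cvtColor(img,cv2.COLOR_RGB2HSV),lo,hi)
    cs,_=cv2.findContours(m,cv2.RETR_EXTERNAL,cv2.CHAIN_APPROX_NONE)
    return [c[:,0,:].astype(float) for c in cs if cv2.contourArea(c)>=amin]
def rect(c,ray,z):
    P=np.array([onz(ray(p),z)[:2] for p in c])
    (x,y),(w,h),a=cv2.minAreaRect((P*1000).astype(np.float32))
    if w<h: w,h,a=h,w,a+90
    return np.round([x,y,w,h,(a+90)%180-90],1)   # mm, long side direction deg
E
python3 - <<'E'
from h import *
for n in("scene","side"):
    for c in blobs(cv2.imread(f"pics/{n}0.png")[:,:,::-1].copy(),(98,120,100),(115,255,255),40):
        print(n,c.mean(0).round(),rect(c,lambda p:ray_fixed(n,p),.026),rect(c,lambda p:ray_fixed(n,p),.05))
for uv in [(376,208),(270,255),(332,228)]: print(uv,onz(ray_fixed("scene",uv),.045))
E
```

```text
scene [332. 258.] [414.4 270.   72.8  52.   87. ] [395.3 289.1  71.   50.8  87. ]
scene [305. 241.] [531.4 268.9  73.1  52.   88.2] [509.3 288.   71.3  50.7  88.2]
scene [354. 196.] [585.9 -16.   75.7  52.   -3.6] [562.5  10.2  73.9  50.7  -3.6]
scene [440. 190.] [ 391.8 -265.   238.    56.5  -89.8] [ 373.2 -232.7  232.1   55.1  -89.8]
side [170. 253.] [ 440.4 -357.8  109.7   32.1   -4. ] [ 478.  -374.6  106.2   31.1   -4. ]
side [198. 247.] [ 473.1 -284.9  115.4   42.7  -74.8] [ 509.6 -304.   111.7   41.3  -74.8]
side [219. 244.] [ 505.3 -224.2  196.8   92.   -50.4] [ 540.8 -245.2  190.6   89.1  -50.4]
side [294. 216.] [534.5  30.   83.3  55.2  -4. ] [569.    0.9  80.7  53.4  -4. ]
side [186. 227.] [ 362.7 -225.3  219.2  158.8   89.3] [ 402.7 -246.3  212.2  153.7   89.3]
side [388. 198.] [675.8 331.3  83.7  61.8 -68.2] [705.9 292.7  81.   59.9 -68.2]
side [343. 193.] [538.3 259.4  78.2  56.3  88.3] [572.7 223.1  75.7  54.5  88.3]
side [320. 184.] [420.9 260.5  78.5  56.8  86.8] [459.  224.2  76.   55.   86.8]
(376, 208) [0.46649521 0.00878692 0.045     ]
(270, 255) [0.5398437  0.39864303 0.045     ]
(332, 228) [0.49729758 0.18345072 0.045     ]
```

```bash
python3 - <<'E'
from h import *
for n,uv,z in [("scene",(302,292),0),("scene",(208,380),0),("side",(140,305),0),("scene",(237,243),0),("scene",(292,225),0),("scene",(345,150),.09),("side",(370,200),0),("side",(405,205),0),("side",(341,170),0),("side",(395,165),0)]: print(n,uv,z,onz(ray_fixed(n,uv),z).round(3))
E
```

```text
scene (302, 292) 0 [0.397 0.407 0.   ]
scene (208, 380) 0 [0.347 0.752 0.   ]
side (140, 305) 0 [ 0.566 -0.518  0.   ]
scene (237, 243) 0 [0.702 0.403 0.   ]
scene (292, 225) 0 [0.645 0.222 0.   ]
scene (345, 150) 0.09 [ 0.751 -0.147  0.09 ]
side (370, 200) 0 [0.611 0.32  0.   ]
side (405, 205) 0 [0.726 0.371 0.   ]
side (341, 170) 0 [0.348 0.449 0.   ]
side (395, 165) 0 [0.479 0.634 0.   ]
```

Units first: shifts go in shares of 100 cm and turns go in shares of 360 degrees. So 61 cm / 100 = 0.61, 60 cm / 100 = 0.6, 1.26 rad / 6.2832 = 0.2005.

servo_tool(
  moves=[
    [0.019, 0.036, 0.005, 0.0159],
    [0.038, 0.072, 0.01, 0.0318],
    [0.057, 0.108, 0.015, 0.0477],
    [0.076, 0.144, 0.02, 0.0637],
    [0.095, 0.18, 0.025, 0.0796],
    [0.114, 0.216, 0.03, 0.0955],
    [0.133, 0.252, 0.035, 0.1114],
    [0.152, 0.288, 0.04, 0.1273],
    [0.17, 0.324, 0.045, 0.1432],
    [0.19, 0.36, 0.05, 0.1592],
    [0.21, 0.396, 0.06, 0.1751],
    [0.23, 0.43, 0.07, 0.191],
    [0.25, 0.468, 0.08, 0.2005],
    [0.27, 0.504, 0.09, 0.2005],
    [0.29, 0.54, 0.1, 0.2005],
    [0.31, 0.57, 0.1, 0.2005],
    [0.33, 0.6, 0.1, 0.2005],
    [0.34, 0.61, 0.1, 0.2005],
    [0.34, 0.61, 0.1, 0.2005],
    [0.34, 0.61, 0.1, 0.2005],
  ],
)

```text
time: 1.77
ee_pos: [0.4739, 0.077, 0.3305]
tcp_rot: [-179.9, 0.0, 86.4]
wrist_force: [-0.1, -0.7, -0.5]
opening: 0.0855
grasp_force: 0.0
```

```bash
python3 - <<'E'
from h import *
o=get_obs(); im=camera("wrist"); cv2.imwrite("pics/w1.png",im[:,:,::-1]); print(o["ee_pos"],o["tcp_rot"])
for c in blobs(im,(98,120,90),(115,255,255),400):
    print(c.mean(0).round(),[rect(c,lambda p:ray_wrist(p,o),z) for z in(.026,.05)])
E
```

```text
[0.47386378 0.07701959 0.33051294] [-1.79898069e+02  3.14952199e-02  8.63691922e+01]
[316. 325.] [array([ 456.3, -244.8,  183.1,   65.1,   -0.7]), array([ 457.5, -223.4,  173.2,   61.6,   -0.7])]
[381. 205.] [array([568.7,  -3. ,  80.9,  55.7,  -3.2]), array([563.9,   5.4,  76.6,  52.7,  -3.2])]
[271.  33.] [array([417.2, 264.4,  74.5,  51.9,  88. ]), array([420.5, 258.4,  70.5,  49.1,  88. ])]
[353.  29.] [array([534.4, 263.2,  73. ,  51.5,  88.3]), array([531.4, 257.3,  69.1,  48.7,  88.3])]
```

View pics/w1.png

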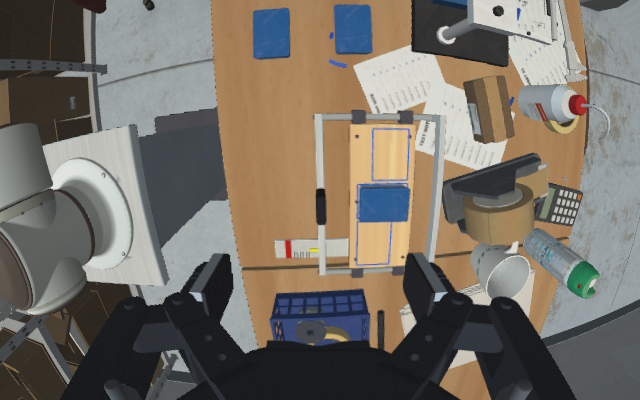

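The wrist view shows the boxes at (271,33) and (353,29), and the middle box at (383,203). The left outline is at x 372–411, y 128–181 and the right outline at x 357–394, y 219–265. The handle is at (320,206), the pointer at about (314,250) and the red band at (289,249). I'll measure the outlines and the handle.

```bash
python3 - <<'E'
from h import *
im=cv2.imread("pics/w1.png")[:,:,::-1].copy()
o=dict(ee_pos=np.array([.47386378,.07701959,.33051294]),tcp_rot=[-179.898,.0315,86.3692])
def roi(nm,x0,x1,y0,y1,lo,hi,z):
    m=cv2.inRange(cv2.cvtColor(im[y0:y1,x0:x1],cv2.COLOR_RGB2HSV),lo,hi)
    ys,xs=np.nonzero(m); 
    if len(xs): print(nm,len(xs),(xs.min()+x0,xs.max()+x0,ys.min()+y0,ys.max()+y0),rect(np.c_[xs+x0,ys+y0].astype(float),lambda p:ray_wrist(p,o),z))
roi("L",364,420,120,182,(98,60,60),(130,255,255),.024)
roi("R",350,402,223,272,(98,60,60),(130,255,255),.024)
roi("handle",305,330,180,232,(0,0,0),(180,255,60),.06)
roi("red",270,300,236,262,(0,150,100),(8,255,255),.004)
roi("yel",295,330,240,262,(25,150,120),(35,255,255),.01)
roi("slabwood",346,416,120,270,(10,60,150),(24,150,255),.024)
E
```

```text
L 201 (np.int64(372), np.int64(409), np.int64(128), np.int64(180)) [581.1  74.1  79.7  56.7  88.1]
R 111 (np.int64(355), np.int64(391), np.int64(223), np.int64(264)) [553.6 -71.2  75.   57.4  86.2]
handle 302 (np.int64(316), np.int64(325), np.int64(189), np.int64(224)) [472.   11.2  52.4  12.3  88.8]
red 79 (np.int64(286), np.int64(290), np.int64(241), np.int64(257)) [411.9 -80.5  30.7   6.9  84.2]
yel 22 (np.int64(310), np.int64(317), np.int64(249), np.int64(251)) [455.3 -81.6  11.7   3.8  -3.5]Traceback (most recent call last):
  File "<stdin>", line 13, in <module>
  File "<stdin>", line 7, in roi
  File "h.py", line 18, in rect
    P=np.array([onz(ray(p),z)[:2] for p in c])
                    ~~~^^^
  File "<stdin>", line 7, in <lambda>
  File "h.py", line 8, in ray_wrist
    c=get_calibration("wrist"); p=np.array([uv[0]-c["cx"],uv[1]-c["cy"]]); r=np.hypot(*p); th=r/c["fx"]
ValueError: time passes only in moves, steps and waits
```

Scaled: -32.7 cm / 100 = -0.327, -32.3 cm / 100 = -0.323, 0.03 rad / 6.2832 = 0.0048.

servo_tool(
  moves=[
    [0.015, 0.04, -0.02, 0.0048],
    [0.03, 0.08, -0.05, 0.0048],
    [0.045, 0.12, -0.08, 0.0048],
    [0.061, 0.155, -0.11, 0.0048],
    [0.061, 0.186, -0.14, 0.0048],
    [0.061, 0.186, -0.18, 0.0048],
    [0.061, 0.186, -0.22, 0.0048],
    [0.061, 0.186, -0.26, 0.0048],
    [0.061, 0.186, -0.29, 0.0048],
    [0.061, 0.186, -0.31, 0.0048],
    [0.061, 0.186, -0.323, 0.0048],
    [0.061, 0.186, -0.327, 0.0048],
    [0.061, 0.186, -0.327, 0.0048],
    [0.061, 0.186, -0.327, 0.0048],
  ],
)

```text
time: 2.98
ee_pos: [0.5361, 0.2626, 0.0068]
tcp_rot: [179.8, -0.1, 88.0]
wrist_force: [0.2, 0.3, 0.6]
opening: 0.085
grasp_force: 0.0
```

servo_tool(
  moves=[
    [0, 0, 0, 0],
    [0, 0, 0, 0],
    [0, 0, 0, 0],
    [0, 0, 0, 0],
    [0, 0, 0, 0],
    [0, 0, 0, 0],
    [0, 0, 0, 0],
    [0, 0, 0, 0],
  ],
  claw=1,
  force=30,
)

```text
time: 3.65
ee_pos: [0.5357, 0.2629, 0.006]
tcp_rot: [179.9, -0.1, 88.0]
wrist_force: [-0.3, -1.8, 7.5]
opening: 0.0527
grasp_force: 31.9
```

Scaled: -33 cm / 100 = -0.33, 1.6 cm / 100 = 0.016, -0.015 rad / 6.2832 = -0.0024.

servo_tool(
  moves=[
    [0, 0, 0.01, 0],
    [0, 0, 0.04, 0],
    [0, 0, 0.08, 0],
    [0.002, -0.03, 0.12, 0],
    [0.004, -0.07, 0.14, -0.0024],
    [0.006, -0.11, 0.15, -0.0024],
    [0.008, -0.15, 0.15, -0.0024],
    [0.01, -0.19, 0.15, -0.0024],
    [0.012, -0.23, 0.15, -0.0024],
    [0.014, -0.27, 0.15, -0.0024],
    [0.016, -0.3, 0.15, -0.0024],
    [0.016, -0.32, 0.15, -0.0024],
    [0.016, -0.33, 0.15, -0.0024],
    [0.016, -0.33, 0.15, -0.0024],
    [0.016, -0.33, 0.15, -0.0024],
    [0.016, -0.33, 0.15, -0.0024],
  ],
)

```text
time: 4.98
ee_pos: [0.5509, -0.0663, 0.1545]
tcp_rot: [180.0, -0.0, 87.2]
wrist_force: [0.4, 0.1, -0.9]
opening: 0.0525
grasp_force: 32.0
```

```bash
python3 - <<'E'
from h import *
o=get_obs(); im=camera("wrist"); cv2.imwrite("pics/w2.png",im[:,:,::-1]); print(o["ee_pos"],o["tcp_rot"],o["opening"])
np.savez("pics/w2.npz",p=o["ee_pos"],r=o["tcp_rot"])
for c in blobs(im,(98,120,90),(115,255,255),400):
    print(c.mean(0).round(),[rect(c,lambda p:ray_wrist(p,o),z) for z in(.024,.05)])
E
```

```text
[ 0.55087295 -0.06632146  0.15448727] [ 1.79997458e+02 -1.96306483e-02  8.71923581e+01] 0.05250652921887965
[315. 266.] [array([ 539.7, -164. ,  184.9,  127.7,   86.8]), array([ 541.1, -147.5,  167.3,  115.5,   86.8])]
[333. 111.] [array([567.2,   3.1,  81. ,  57.7,  -2.5]), array([566. ,   3.7,  73.3,  52.2,  -2.5])]
```

View pics/w2.png

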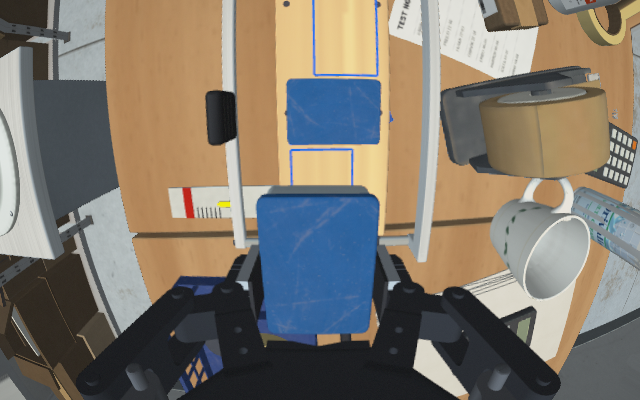

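The held box is square in the gripper. The right outline's inner corners are at (291,150) and (353,150), and the left outline's inner corners at (315,75) and (378,75).

```bash
python3 - <<'E'
from h import *
d=np.load("pics/w2.npz"); o=dict(ee_pos=d["p"],tcp_rot=d["r"]); r=lambda u,z:onz(ray_wrist(u,o),z)[:2]*1000
P=[r(u,.0245) for u in [(291,150),(353,150),(315,75),(378,75)]]; print(np.round(P,1))
# slab coords of those corners (mm)
S=np.array([(-38.5,-33),(16.5,-33),(-16.5,33),(38.5,33)]); P=np.array(P)
A,B=S-S.mean(0),P-P.mean(0); th=np.arctan2((A[:,0]*B[:,1]-A[:,1]*B[:,0]).sum(),(A*B).sum())
R=np.array([[np.cos(th),-np.sin(th)],[np.sin(th),np.cos(th)]]); t=P.mean(0)-R@S.mean(0)
print("th",np.degrees(th),"c",t,"res",(S@R.T+t-P).round(1))
for n,s in dict(L=(11,72),R=(-11,-72),handle=(-95,0),mark=(-130,0)).items(): print(n,(R@s+t).round(1))
m=cv2.inRange(cv2.cvtColor(cv2.imread("pics/w2.png"),cv2.COLOR_BGR2HSV),(98,120,90),(115,255,255))[200:330,262:374]
print("held top corners",[r(u,.1745).round(1) for u in [(258,197),(378,197),(265,330),(370,330)]])
E
```

```text
[[528.2 -29.3]
 [583.3 -31.9]
 [552.9  35.9]
 [607.7  34.5]]
th -2.055839142989295 c [568.02382601   2.29819942] res [[ 0.1 -0. ]
 [ 0.1  0.6]
 [-0.2  0. ]
 [-0.  -0.6]]
L [581.6  73.9]
R [554.4 -69.3]
handle [473.1   5.7]
mark [438.1   7. ]
held top corners [array([527. , -26.7]), array([577.3, -29.2]), array([521. , -98.9]), array([ 575.6, -101.6])]
```

Scaled: -12.2 cm / 100 = -0.122, 0.35 cm / 100 = 0.0035, 0.013 rad / 6.2832 = 0.0021.

servo_tool(
  moves=[
    [0.0035, -0.004, -0.02, 0.0021],
    [0.0035, -0.004, -0.05, 0.0021],
    [0.0035, -0.004, -0.08, 0.0021],
    [0.0035, -0.004, -0.1, 0.0021],
    [0.0035, -0.004, -0.112, 0.0021],
    [0.0035, -0.004, -0.12, 0.0021],
    [0.0035, -0.004, -0.122, 0.0021],
    [0.0035, -0.004, -0.122, 0.0021],
    [0.0035, -0.004, -0.122, 0.0021],
  ],
)

```text
time: 5.78
ee_pos: [0.5551, -0.0713, 0.0336]
tcp_rot: [179.9, 0.0, 87.9]
wrist_force: [-0.1, -0.3, -1.5]
opening: 0.0521
grasp_force: 32.0
```

Scaled: -0.35 cm / 100 = -0.0035, -0.3 cm / 100 = -0.003.

servo_tool(
  moves=[
    [0, 0.001, -0.0015, 0],
    [0, 0.001, -0.003, 0],
    [0, 0.001, -0.0035, 0],
    [0, 0.001, -0.0035, 0],
  ],
)

```text
time: 6.12
ee_pos: [0.555, -0.0705, 0.03]
tcp_rot: [179.9, -0.0, 87.9]
wrist_force: [-1.3, 0.1, 4.2]
opening: 0.0522
grasp_force: 32.6
```

servo_tool(
  moves=[
    [0, 0, 0, 0],
    [0, 0, 0, 0],
    [0, 0, 0, 0],
    [0, 0, 0, 0],
  ],
  claw=0.2,
)

```text
time: 6.45
ee_pos: [0.5543, -0.0705, 0.0287]
tcp_rot: [-180.0, 0.0, 87.9]
wrist_force: [-0.7, -0.0, -0.4]
opening: 0.0686
grasp_force: 0.0
```

Scaled: 33.5 cm / 100 = 0.335, -13.7 cm / 100 = -0.137.

servo_tool(
  moves=[
    [0, 0, 0.01, 0],
    [0, 0, 0.04, 0],
    [0, 0, 0.08, 0],
    [-0.01, 0.03, 0.1, 0],
    [-0.025, 0.065, 0.11, 0],
    [-0.04, 0.1, 0.11, 0],
    [-0.055, 0.135, 0.11, 0],
    [-0.07, 0.17, 0.11, 0],
    [-0.085, 0.205, 0.11, 0],
    [-0.1, 0.24, 0.11, 0],
    [-0.115, 0.275, 0.11, 0],
    [-0.13, 0.31, 0.11, 0],
    [-0.137, 0.335, 0.09, 0],
    [-0.137, 0.335, 0.06, 0],
    [-0.137, 0.335, 0.03, 0],
    [-0.137, 0.335, 0, 0],
    [-0.137, 0.335, -0.018, 0],
    [-0.137, 0.335, -0.024, 0],
    [-0.137, 0.335, -0.024, 0],
    [-0.137, 0.335, -0.024, 0],
  ],
  claw=0,
)

```text
time: 8.12
ee_pos: [0.4179, 0.2648, 0.0061]
tcp_rot: [179.9, -0.0, 87.9]
wrist_force: [0.9, 0.3, 0.3]
opening: 0.085
grasp_force: 0.0
```

servo_tool(
  moves=[
    [0, 0, 0, 0],
    [0, 0, 0, 0],
    [0, 0, 0, 0],
    [0, 0, 0, 0],
    [0, 0, 0, 0],
    [0, 0, 0, 0],
    [0, 0, 0, 0],
  ],
  claw=1,
)

```text
time: 8.7
ee_pos: [0.418, 0.2649, 0.0062]
tcp_rot: [179.9, -0.1, 87.9]
wrist_force: [-0.0, -0.4, 8.2]
opening: 0.0519
grasp_force: 31.5
```

Scaled: -19.1 cm / 100 = -0.191, 2.8 cm / 100 = 0.028.

servo_tool(
  moves=[
    [0, 0, 0.01, 0],
    [0, 0, 0.04, 0],
    [0.005, -0.01, 0.08, 0],
    [0.025, -0.04, 0.11, 0],
    [0.05, -0.07, 0.13, 0],
    [0.075, -0.1, 0.13, 0],
    [0.1, -0.13, 0.13, 0],
    [0.125, -0.16, 0.13, 0],
    [0.15, -0.185, 0.13, 0],
    [0.163, -0.191, 0.12, 0],
    [0.163, -0.191, 0.09, 0],
    [0.163, -0.191, 0.065, 0],
    [0.163, -0.191, 0.045, 0],
    [0.163, -0.191, 0.032, 0],
    [0.163, -0.191, 0.028, 0],
    [0.163, -0.191, 0.028, 0],
    [0.163, -0.191, 0.028, 0],
  ],
)

```text
time: 10.12
ee_pos: [0.5809, 0.0737, 0.0341]
tcp_rot: [179.9, -0.0, 87.9]
wrist_force: [0.1, 1.3, -1.3]
opening: 0.0524
grasp_force: 32.5
```

Scaled: -0.35 cm / 100 = -0.0035, -0.3 cm / 100 = -0.003.

servo_tool(
  moves=[
    [0, 0, -0.0015, 0],
    [0, 0, -0.003, 0],
    [0, 0, -0.0035, 0],
    [0, 0, -0.0035, 0],
  ],
)

```text
time: 10.45
ee_pos: [0.5809, 0.0737, 0.0303]
tcp_rot: [179.9, -0.0, 87.9]
wrist_force: [-0.4, -0.4, 3.6]
opening: 0.052
grasp_force: 33.2
```

servo_tool(
  moves=[
    [0, 0, 0, 0],
    [0, 0, 0, 0],
    [0, 0, 0, 0],
    [0, 0, 0, 0],
  ],
  claw=0.2,
)

```text
time: 10.78
ee_pos: [0.5803, 0.0735, 0.0292]
tcp_rot: [-180.0, 0.0, 87.9]
wrist_force: [-0.2, 0.7, -0.2]
opening: 0.0686
grasp_force: 0.0
```

Scaled: 22 cm / 100 = 0.22, 20 cm / 100 = 0.2.

servo_tool(
  moves=[
    [0, 0, 0.01, 0],
    [0, 0, 0.04, 0],
    [0, 0, 0.08, 0],
    [-0.015, -0.015, 0.12, 0],
    [-0.04, -0.03, 0.16, 0],
    [-0.07, -0.05, 0.2, 0],
    [-0.1, -0.065, 0.22, 0],
    [-0.108, -0.068, 0.22, 0],
    [-0.108, -0.068, 0.22, 0],
    [-0.108, -0.068, 0.22, 0],
    [-0.108, -0.068, 0.22, 0],
  ],
)

```text
time: 11.7
ee_pos: [0.4726, 0.0056, 0.2494]
tcp_rot: [180.0, -0.0, 87.9]
wrist_force: [0.7, -0.7, -1.3]
opening: 0.0681
grasp_force: 0.0
```

```bash
python3 - <<'E'
from h import *
o=get_obs(); im=camera("wrist"); cv2.imwrite("pics/w3.png",im[:,:,::-1]); print(o["ee_pos"],o["tcp_rot"],o["opening"])
for c in blobs(im,(98,120,90),(115,255,255),400):
    print(c.mean(0).round(),rect(c,lambda p:ray_wrist(p,o),.05))
E
```

```text
[0.47255221 0.0055771  0.24942523] [ 1.79962379e+02 -6.95047871e-03  8.78657452e+01] 0.06814746454667393
[309. 325.] [ 4.577e+02 -2.287e+02  1.774e+02  7.230e+01 -1.000e-01]
[386. 228.] [551.3 -66.2  79.5  56.3  87.3]
[388. 167.] [563.    5.5  78.6  57.7  -2.1]
[409. 109.] [577.1  74.2  73.3  57.2  88. ]
```

View pics/w3.png

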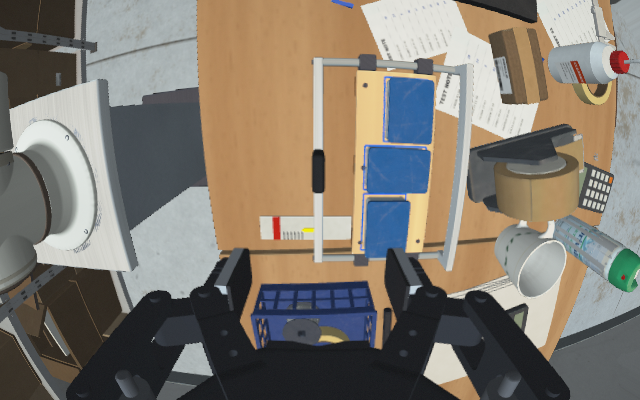

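All three boxes lie in their outlines: L at (409,109), mid at (396,169), R at (388,228). Handle at (318,171), directly under the gripper. Next I'll go down and pinch it.

Scaled: -22.2 cm / 100 = -0.222, 0.05 cm / 100 = 0.0005.

servo_tool(
  moves=[
    [0.0005, 0, -0.04, 0],
    [0.0005, 0, -0.08, 0],
    [0.0005, 0, -0.12, 0],
    [0.0005, 0, -0.15, 0],
    [0.0005, 0, -0.17, 0],
    [0.0005, 0, -0.19, 0],
    [0.0005, 0, -0.21, 0],
    [0.0005, 0, -0.222, 0],
    [0.0005, 0, -0.222, 0],
    [0.0005, 0, -0.222, 0],
  ],
  claw=0.53,
)

```text
time: 12.58
ee_pos: [0.4725, 0.0058, 0.0267]
tcp_rot: [-179.9, 0.0, 87.9]
wrist_force: [0.6, 0.6, 1.1]
opening: 0.0401
grasp_force: 0.0
```

servo_tool(
  moves=[
    [0, 0, 0, 0],
    [0, 0, 0, 0],
    [0, 0, 0, 0],
    [0, 0, 0, 0],
    [0, 0, 0, 0],
    [0, 0, 0, 0],
    [0, 0, 0, 0],
    [0, 0, 0, 0],
  ],
  claw=1,
  force=80,
)

```text
time: 13.25
ee_pos: [0.473, 0.0056, 0.0287]
tcp_rot: [180.0, -0.0, 87.9]
wrist_force: [-4.6, 0.6, 6.5]
opening: 0.0129
grasp_force: 79.5
```

Scaled: -3.5 cm / 100 = -0.035, -3.4 cm / 100 = -0.034.

servo_tool(
  moves=[
    [-0.003, 0.0001, 0, 0],
    [-0.007, 0.0002, 0, 0],
    [-0.011, 0.0004, 0, 0],
    [-0.015, 0.0005, 0, 0],
    [-0.019, 0.0007, 0, 0],
    [-0.023, 0.0008, 0, 0],
    [-0.027, 0.001, 0, 0],
    [-0.031, 0.0011, 0, 0],
    [-0.034, 0.0012, 0, 0],
    [-0.035, 0.0013, 0, 0],
    [-0.035, 0.0013, 0, 0],
    [-0.035, 0.0013, 0, 0],
    [-0.035, 0.0013, 0, 0],
    [-0.035, 0.0013, 0, 0],
    [-0.035, 0.0013, 0, 0],
    [-0.035, 0.0013, 0, 0],
  ],
)

```text
time: 14.58
ee_pos: [0.4403, 0.0068, 0.0287]
tcp_rot: [179.7, -0.0, 87.9]
wrist_force: [10.2, -0.4, -3.2]
opening: 0.013
grasp_force: 78.5
```

```bash
python3 - <<'E'
from h import *
o=get_obs(); im=camera("wrist"); print(o["ee_pos"],o["wrist_force"],o["opening"],o["grasp_force"])
cv2.imwrite("pics/w4.png",im[:,:,::-1])
s=cv2.imread("pics/w4.png")
for c in blobs(im,(98,120,90),(115,255,255),400): print(c.mean(0).round(),rect(c,lambda p:ray_wrist(p,o),.05))
E
```

```text
[0.44030314 0.00681759 0.02873509] [10.22718099 -0.38840563 -3.17522201] 0.012977304666360016 78.50038647651672
[512. 325.] [560.3 -37.4  65.4  28.8 -36. ]
[534. 256.] [563.7   5.1  77.9  53.6  -3.1]
[530. 158.] [559.2  52.2 119.4  91.   87.4]
```

View pics/w4.png

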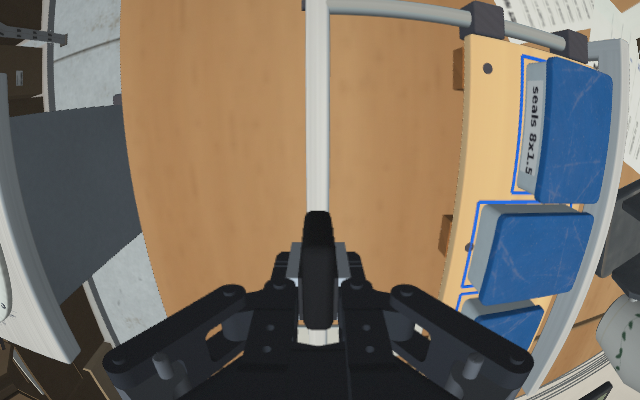

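The handle is firmly pinched. I'll measure the pull as the distance from the front bar to the slab's front edge, along row ~120.

```bash
cat > pull.py <<'E'
from h import *
import sys
o=get_obs(); im=camera("wrist")
if len(sys.argv)>1:
    im=cv2.imread("pics/w1.png")[:,:,::-1].copy(); o=dict(ee_pos=np.array([.47386378,.07701959,.33051294]),tcp_rot=[-179.898,.0315,86.3692])
th=np.radians(-2.06); ax=np.array([np.cos(th),np.sin(th)]); c=np.array([568.0,2.3])
hs=cv2.cvtColor(im,cv2.COLOR_RGB2HSV)
for row in ((150,165) if len(sys.argv)>1 else (100,120,140)):
    s=hs[row,:,1].astype(int); lo=np.nonzero(s[300:345]<60)[0]+300
    w=hs[row,330:480]; v=im[row,330:490].astype(int).sum(1); g=np.argmax(np.diff(v.astype(float)))+330
    f=lambda u,z:((onz(ray_wrist((u,row),o),z)[:2]*1000-c)@ax).round(1)
    print(row,lo.min(),lo.max(),"bar",f(lo.min()-.5,.018),f(lo.max()+.5,.018),"edge",g,f(g+.5,.024))
E
python3 pull.py; python3 pull.py home
```

```text
100 305 329 bar -134.8 -122.6 edge 469 -51.2
120 306 329 bar -134.4 -122.6 edge 462 -54.8
140 306 329 bar -134.4 -122.5 edge 467 -51.0
150 315 323 bar -102.6 -89.3 edge 438 87.6
165 316 323 bar -101.8 -89.8 edge 437 87.3
```

Scaled: -0.2 cm / 100 = -0.002, -0.1 cm / 100 = -0.001.

servo_tool(
  moves=[
    [-0.001, 0, 0, 0],
    [-0.002, 0.0001, 0, 0],
    [-0.002, 0.0001, 0, 0],
    [-0.002, 0.0001, 0, 0],
    [-0.002, 0.0001, 0, 0],
    [-0.002, 0.0001, 0, 0],
    [-0.002, 0.0001, 0, 0],
    [-0.002, 0.0001, 0, 0],
    [-0.002, 0.0001, 0, 0],
    [-0.002, 0.0001, 0, 0],
  ],
)

```text
time: 15.57
ee_pos: [0.4383, 0.0069, 0.0287]
tcp_rot: [179.7, -0.0, 87.9]
wrist_force: [11.2, 0.6, -3.1]
opening: 0.013
grasp_force: 78.6
```

```bash
python3 pull.py; python3 - <<'E'
from h import *
o=get_obs(); print(o["ee_pos"],o["wrist_force"],o["grasp_force"])
a=camera("scene")[170:250,310:450][:,:,::-1]; cv2.imwrite("pics/s5.png",cv2.resize(a,None,fx=5,fy=5,interpolation=cv2.INTER_CUBIC))
E
```

```text
100 305 329 bar -136.7 -124.6 edge 472 -51.4
120 306 329 bar -136.3 -124.5 edge 471 -51.4
140 306 329 bar -136.4 -124.5 edge 469 -51.8
[0.4383755  0.00690024 0.02874595] [11.54937529 -0.36673706 -2.19969653] 78.61708402633667
```

View pics/s5.png

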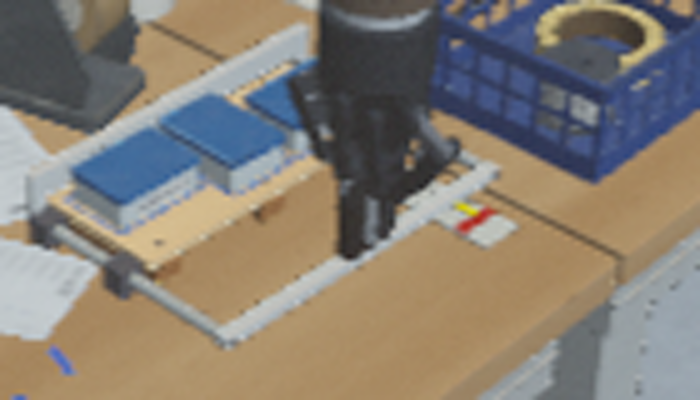

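The pointer tip meets the red band, at about (470,213) in the crop. The measured pull is about 35 mm with 11.4 N of spring force, and the boxes are clear of the robot, so I'm handing in.

```bash
python3 -c "
from workcell import *
print(job_done())"
```

```text
the job is handed in; nothing more can be done
None
```

Job handed in: both boxes are laid and released in their outlines, and the fingers hold the slide out about 35 mm with the pointer at the red band; the hand-in returned no verdict.

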